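# Lay out the slide-staining tray

### The arm

A 6-joint arm with a two-finger parallel gripper is mounted at the origin on a cart in front of the work surface, level with it; the furniture and walls round the work are solid. World frame = base frame: x ahead of the robot, y to its left, z up, the work surface at z = 0. Lengths are in mm, angles in rad, forces in N, time in s.
With the tool pointing down it reaches from about 375 to 900 mm from the base axis. Payload 3.1 kg.
Tool frame: the origin (TCP) lies at the very end of the fingers, on their centre line; the grasp point (between the pads) lies 19 mm behind it; z points along the fingers, y is the line along which they close (so a half turn about z gives the same grasp; the last joint's range is limited). The gripper opens to 87 mm and grips with 3 to 60 N. Pads are 19 mm wide; open, the fingers measure 117 mm over their backs; the gripper's body (75 mm by 190 mm) begins 51 mm behind the grasp point.
Start: joints at [1.135, 0.527, 1.433, -0, 1.181, -0.178], TCP at [159.306, 604.333, 222.548] pointing down, gripper open.
Joint ranges: [-3.08, 3.08], [-0.75, 2.2], [0.22, 2.44], [-1.43, 4.57], [0, 2.65], [-2.85, 2.85]. Speed limits (rad/s): [2.79, 2.79, 3.14, 3.14, 3.14, 3.14].

### API

Orientations are given as a unit quaternion [x, y, z, w].
In Python, from bench import manip gives the robot as it stands.
- The arm moves only by the tool step_arm, never from a script. Its argument "targets" is a list of rows, each an object of numbers: "x", "y", "z": the shift along the tool's x, y, z in mm; "wx", "wy", "wz": the turn, a rotation vector about the tool's x, y, z in rad; "gripper": the closure, from 0 (fully open) to 1 (shut). In form: [{"x": .., "y": .., "z": .., "wx": .., "wy": .., "wz": .., "gripper": ..}, ...]. A call has 1 to 20 rows; each row is the pose to reach, as a shift and turn from the pose commanded when the call began, along the tool's axes at that moment; what a row does not reach only later rows make up. A row lasts 1/8 s, in which the tool goes at most 62.5 mm and 10.7 degrees, less where a joint would pass 70% of its speed; a pose out of reach is approached as far as the arm can. A call with a gripper value outside its range is refused whole. The fingers move at their own pace and stop on an object; "grip_force" is the grip in N (left out, the last holds). Time passes only in rows, so rows that repeat a pose let the fingers close. It gives the time, the measured TCP pose, the force, the opening and the grip force at its end, in the units of the state.
- manip.observe(): the state, without advancing time (a new reading comes with each control period).
- manip.capture(name): name is "side" or "top"; returns a dict with "pixels" (420x560x3 uint8, red, green, blue), "fx", "fy", "cx", "cy" (pixels), "k1" (the pictures are not rectified: a ray, as slopes to the right and down, at radius r is drawn at 1 + k1 r^2 times it, then the intrinsics apply), "R" (3x3) and "t" (3): a world point X has camera coordinates R X + t. Camera axes: x right, y down, z forward; pixel columns grow to the right and rows downward; lengths in mm; the calibration is good to about 2 mm. A picture is of the moment at which its call begins. There is no depth.
- manip.job_done(): hands the job in; it is judged then, once.
The state is a dict: "time_s": time; "qpos": joint angles; "qvel": joint speeds; "joint_torque": joint torques, N m; "position": TCP position; "tool_rot": TCP orientation; "contact_force": force on the tool from outside, world axes, zero at the start; "moment": the same for the moment, N m; "width": finger opening in mm; "grasp_force": force on a finger pad.
Only numpy, scipy, OpenCV 4.12 (cv2) and the standard library are available. Lean on these libraries where they do the work, as an engineer would, in place of code of your own. Each camera call takes 0.05 s, during which the arm holds its last target. There are 200 camera calls.

### The job

Set up the slide-staining tray: put the blue slide box, the white reagent trough, the brown screw-cap bottle and the small dropper bottle that stand on the teal mat each into the white holder on the steel tray that is shaped and sized for it (either way round will do for the slide box and the trough). Set each one down fully on the floor of its holder without dropping it, never tip either bottle over, and leave the lime rack of sample tubes beside the mixer where it stands.

Things in the scene. Friction and masses are not known exactly. Their poses are not given: they have to be found in the camera images.
- slide_box_center (a point): Blue closed microscope-slide box lying flat, 35 x 84 x 31 mm high, solid, 150 to 270 g. The point is its centre, half-way up; x is its 35 mm width (grasp across it), y its 84 mm length, z up.
- trough_center (a point): White open-topped reagent trough, 44 x 104 x 30 mm high at the rim, the sides taper in slightly downwards, empty, 22 to 41 g. The point is its centre, half-way up (inside the hollow); x is its 44 mm width (grasp across it from outside), y its 104 mm length, z up.
- amber_bottle_center (a point): Upright brown glass bottle with black screw cap, round, 106 mm high, 180 to 320 g: body 54 mm in diameter with a sloping shoulder, cap 27 mm in diameter from 92 to 106 mm above its foot. The point is on its axis at half height (53 mm above the foot); z is its axis, up. It can be held by the cap or round the body.
- dropper_center (a point): Small upright clear glass dropper bottle with black collar and rubber bulb, 97 mm high, 34 to 61 g: body 33 mm in diameter up to 52 mm above its foot, above that the black collar and bulb, about 21 mm in diameter at the collar and narrower towards the top. The point is on its axis at half height (48.5 mm above the foot); z is its axis, up. It can be held round the body or by the collar.
- slide_holder_seat (a point): Holder for the slide box: the smaller of the two oblong white holders, fixed on the tray. A plate with four corner guides round a 43 x 92 mm pocket (4 mm clearance a side); the guides flare outwards and end 15 mm above the pocket floor, and the long sides are open between them for fingers. The point is the middle of the pocket floor, 6 mm above the bench; y is the pocket's length, x its width, z up.
- trough_holder_seat (a point): Holder for the trough: the larger of the two oblong white holders, fixed on the tray, made like the other with a 52 x 112 mm pocket. The point is the middle of the pocket floor, 6 mm above the bench; y is the pocket's length, x its width, z up.
- bottle_holder_seat (a point): Holder for the brown bottle: the larger of the two round white cups, fixed on the tray. Bore 62 mm, mouth flaring to 76 mm, rim 17 mm above the cup floor. The point is the middle of the cup floor, 6 mm above the bench; z up.
- dropper_holder_seat (a point): Holder for the dropper bottle: the smaller of the two round white cups, fixed on the tray. Bore 41 mm, mouth flaring to 55 mm, rim 17 mm above the cup floor. The point is the middle of the cup floor, 6 mm above the bench; z up.
- tube_rack_center (a point): Bystander: lime-green rack of capped sample tubes behind the mat, beside the mixer, 64 x 125 mm, 118 mm high over the tube caps, loose, to be left alone. The point is on its middle, 41 mm above its foot; y is its length.
- tray: Fixed steel tray, 222 (x) x 280 (y) mm, rim 14 mm high; the four holders stand on it two by two, square with it, 108 mm apart in x and 132 mm in y. Its point is the middle, at bench height. A bottle in a holder may be in the way of a gripper that reaches down to a low holder beside it. The things start on a flat 6 mm teal mat to the right; the grey mixer on it is fixed, 152 mm high.
Not all that is in view belongs to the job. Of the things that look like the part that bears amber_bottle_center, the larger one is meant.

How it is judged:
By the outcome, as a careful person would: the job done as asked, in the order asked, and still so for the second after the job is handed in, with the robot touching nothing.
It also fails if it takes over 125 s, if anything falls off the work surface, if the arm or the gripper's body presses on something with over 40 N, if the wrist force passes 120 N, or if a joint passes its speed limit or range.

## Working session

There is one attempt and no reset: what is moved stays moved. The work goes in short steps, Python scripts to look and compute and a tool call to move; the robot and the scene stay as the last step left them, time stands still between calls to the robot, and variables do not carry over. Pictures are saved under pics/ and viewed, at most 14 in all, crops included, and the job is handed in when it is done.

Besides the shell and the picture viewer there is one more tool, called after "Call:" in YAML: its name, and indented under it one key for each argument. step_arm: Moves the arm, as the interface text tells. Its arguments: {"type":"object","properties":{"targets":{"type":"array"},"grip_force":{"type":"number"}},"required":["targets"]}

```bash
mkdir -p pics; cat > h.py <<'E'
import numpy as np, cv2
from bench import manip
def cap(n,save=None):
    c=manip.capture(n)
    if save: cv2.imwrite('pics/'+save,cv2.cvtColor(np.asarray(c['pixels'],np.uint8),cv2.COLOR_RGB2BGR))
    np.savez('/tmp/'+n,**{k:np.asarray(v) for k,v in c.items()})
    return c
def K(c): return np.array([[c['fx'],0,c['cx']],[0,c['fy'],c['cy']],[0,0,1.]]),np.array([c['k1'],0,0,0.])
def ray(c,uv):
    k,d=K(c);p=cv2.undistortPoints(np.array(uv,float).reshape(-1,1,2),k,d).reshape(-1,2)
    R=np.array(c['R']);D=np.c_[p,np.ones(len(p))]@R
    return -R.T@np.array(c['t']),D
def onplane(c,uv,z):
    o,D=ray(c,uv);return o+D*((z-o[2])/D[:,2])[:,None]
def proj(c,X):
    k,d=K(c);R=np.array(c['R']);return cv2.projectPoints(np.array(X,float).reshape(-1,1,3),cv2.Rodrigues(R)[0],np.array(c['t'],float),k,d)[0].reshape(-1,2)
E
python3 - <<'E'
from h import *
for n in ('top','side'):
    c=cap(n,n+'0.png');print(n,ray(c,[[c['cx'],c['cy']]]),c['fx'],c['k1'])
print(manip.observe())
E
```

```text
top (array([ 256.10002548,  107.05460397, 1443.67540191]), array([[ 0.16958213, -0.01661481, -0.98537599]])) 514.060267862211 0.06599963978336519
side (array([-185.44580205, -857.25776566,  926.38472084]), array([[ 0.47046595,  0.65561287, -0.59062133]])) 530.6162749293253 0.007415863411346066
{'time_s': 0.1, 'qpos': array([ 1.13450003e+00,  5.28401377e-01,  1.43379815e+00, -2.16797064e-05,
        1.18136454e+00, -1.78490748e-01]), 'qvel': array([-0.0009478 , -0.00073826, -0.00271678,  0.00053185, -0.00121072,
        0.00252336]), 'joint_torque': array([-2.07016037e-04, -4.40983737e+01, -1.77150393e+01,  6.34757336e-02,
        5.34094695e-02, -5.03284821e-05]), 'position': array([159.03608865, 603.74023012, 221.64453413]), 'tool_rot': array([ 1.28541944e-01,  9.91703583e-01, -9.42532949e-04, -2.88695568e-04]), 'contact_force': array([0.67903147, 1.44956564, 0.66359538]), 'moment': array([-0.00704768, -0.01316786, -0.02803596]), 'grasp_force': 0.0, 'width': 87.25288936848958}
```

View pics/top0.png

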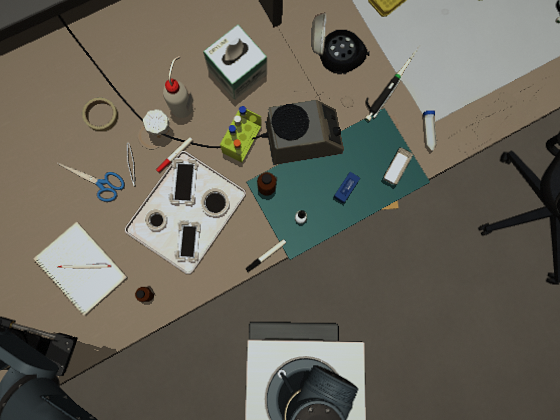

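View pics/side0.png

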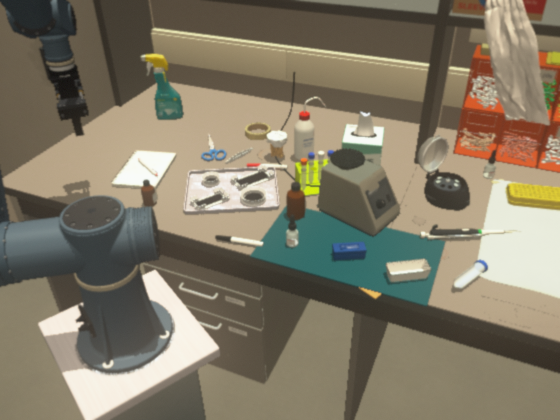

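The top picture shows the tray centred at (185,212). Its holders are the large oblong (184,183), small oblong (188,241), large cup (216,203) and small cup (156,221). On the mat are the brown bottle (267,184), dropper (301,216), slide box (347,187) and trough (397,167). The brown bottle at (145,293) is a smaller decoy. The side picture shows the same layout.

```bash
python3 - <<'E'
from h import *
c=np.load('/tmp/top.npz');im=cv2.cvtColor(c['pixels'],cv2.COLOR_RGB2BGR)
s=np.load('/tmp/side.npz');si=cv2.cvtColor(s['pixels'],cv2.COLOR_RGB2BGR)
a=cv2.resize(im[145:275,120:250],(400,400),interpolation=cv2.INTER_CUBIC)
b=cv2.resize(im[145:245,240:420],(720,400),interpolation=cv2.INTER_CUBIC)[:, :400]
cv2.imwrite('pics/crop1.png',np.hstack([a,cv2.resize(si[150:290,170:310],(400,400),interpolation=cv2.INTER_CUBIC)]))
hsv=cv2.cvtColor(im,cv2.COLOR_BGR2HSV);g=im.max(2)
def blob(mask,uv,z,name,cam=c):
    n,l,st,ce=cv2.connectedComponentsWithStats(mask.astype(np.uint8))
    ys,xs=np.nonzero(l); i=np.argmin((xs-uv[0])**2+(ys-uv[1])**2); k=l[ys[i],xs[i]]
    ct=max(cv2.findContours((l==k).astype(np.uint8),0,2)[0],key=cv2.contourArea).reshape(-1,2)
    P=onplane(cam,ct,z)[:,:2].astype(np.float32)
    r=cv2.minAreaRect(P);print(name,ce[k].round(1),st[k][4],'mean',onplane(cam,[ce[k]],z)[0,:2].round(1),'rect',np.round(r[0],1),np.round(r[1],1),round(r[2],1))
D=g<75
for n,uv in dict(big=(184,183),small=(188,241),cupL=(216,203),cupS=(156,221)).items(): blob(D,uv,6,n)
h=hsv[...,0];sa=hsv[...,1]
blob((h>105)&(h<130)&(sa>110),(347,187),37,'box')
W=(sa<60)&(g>110)
Wm=W.copy();Wm[:,:375]=0;Wm[:,420:]=0;blob(Wm,(397,160),36,'trough')
T=(h>75)&(h<100)&(sa>80); blob(T,(380,200),6,'mat')
M=~T;M[:,:252]=0;blob(M&(g<110)&(h<25)|((g<60)&M),(267,184),112,'amber')
Md=W.copy();Md[:,:290]=0;Md[:,312:]=0;Md[:205]=0;Md[230:]=0;blob(Md,(301,216),58,'dropper')
tray=W.copy();blob(tray,(140,225),14,'tray')
print(onplane(c,[[241,135]],60))
E
```

```text
big [183.5 181.8] 542 mean [582.1 351.3] rect [582.6 351.1] [ 43.5 103.5] 88.0
small [187.9 241.1] 362 mean [412.7 331.2] rect [412.9 331.3] [33.9 82.8] 87.4
cupL [214.9 202.2] 304 mean [524.7 260.3] rect [523.9 261.3] [55.1 53.7] 1.9
cupS [156.1 219.6] 127 mean [471.7 422.6] rect [471.9 422.7] [34.3 33.1] 46.4
box [346.1 187.5] 333 mean [ 568.2 -108.4] rect [ 569.3 -109.4] [33.8 87.3] 57.7
trough [397.9 165.7] 477 mean [ 634.  -254.9] rect [ 634.7 -255. ] [ 41.1 101.7] 60.6
mat [337.2 185.5] 11588 mean [580.2 -87.6] rect [591.5 -89. ] [254.6 461.6] 30.0
amber [266.4 183.4] 377 mean [558.3 114.8] rect [558.1 114.4] [62.4 50.4] 1.0
dropper [299.6 217.9] 65 mean [476.   22.4] rect [479.   21.6] [29.9 30.2] 60.9
tray [184.  212.1] 6545 mean [493.3 344.5] rect [518.6 337.3] [243.1 327.2] 57.7
[[706.91769018 188.61438821  60.        ]]
```

View pics/crop1.png

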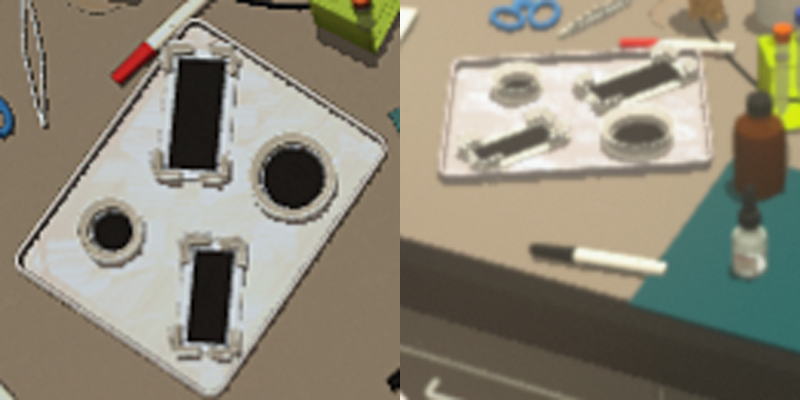

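The crop shows dark liner plates on each pocket floor that match the object footprints, so the holder centres and yaw come straight from the first measurement. Next I refine the bottles from their caps in both views, and check the mixer clearance.

```bash
python3 - <<'E'
from h import *
c=np.load('/tmp/top.npz');s=np.load('/tmp/side.npz')
im=cv2.cvtColor(c['pixels'],cv2.COLOR_RGB2BGR);si=cv2.cvtColor(s['pixels'],cv2.COLOR_RGB2BGR)
a=cv2.resize(im[110:235,245:420],(700,500),interpolation=cv2.INTER_CUBIC);cv2.imwrite('pics/crop2.png',a)
def comps(I,box,th,nm):
    x0,y0,x1,y1=box;m=(I[y0:y1,x0:x1].max(2)<th).astype(np.uint8)
    n,l,st,ce=cv2.connectedComponentsWithStats(m)
    for k in range(1,n):
        if st[k][4]>12: print(nm,(ce[k]+[x0,y0]).round(1),st[k].tolist())
for th in (45,60): comps(im,(254,165,285,205),th,f'ambT{th}');comps(si,(280,178,312,225),th,f'ambS{th}');comps(im,(288,200,316,232),th,f'drT{th}');comps(si,(280,215,306,250),th,f'drS{th}')
for uv in [(275,162),(340,150),(343,128)]: print('mixfoot',uv,onplane(c,[uv],6)[0].round())
for n,X in dict(amb=(556,114,112),amf=(556,114,6),dr=(477,22,103),drf=(477,22,6),box=(569,-109,37),tr=(634,-255,36)).items(): print(n,proj(c,[X]).round(1),proj(s,[X]).round(1))
E
```

```text
ambT45 [266.4 178.7] [8, 9, 10, 11, 90]
ambT45 [266.2 192.4] [4, 19, 18, 16, 170]
drT45 [301.2 213.9] [10, 10, 7, 8, 40]
ambT60 [266.5 186. ] [3, 7, 20, 28, 401]
ambS60 [291.8 221.1] [10, 40, 4, 7, 22]
drT60 [301.5 213.7] [10, 10, 8, 8, 47]
drT60 [301.6 223. ] [8, 19, 11, 7, 24]
drS60 [291.8 221.1] [10, 3, 4, 7, 22]
drS60 [291.6 227.1] [9, 11, 6, 4, 17]
mixfoot (275, 162) [646.  92.   6.]
mixfoot (340, 150) [686. -96.   6.]
mixfoot (343, 128) [ 752. -105.    6.]
amb [[266.6 184.2]] [[290.  186.1]]
amf [[266.7 192.4]] [[290.2 216.7]]
dr [[300.8 214.9]] [[287.5 214.9]]
drf [[298.6 220.4]] [[287.7 243.7]]
box [[346.3 187.2]] [[346.7 246.3]]
tr [[397.9 165.7]] [[406.7 266.6]]
```

View pics/crop2.png

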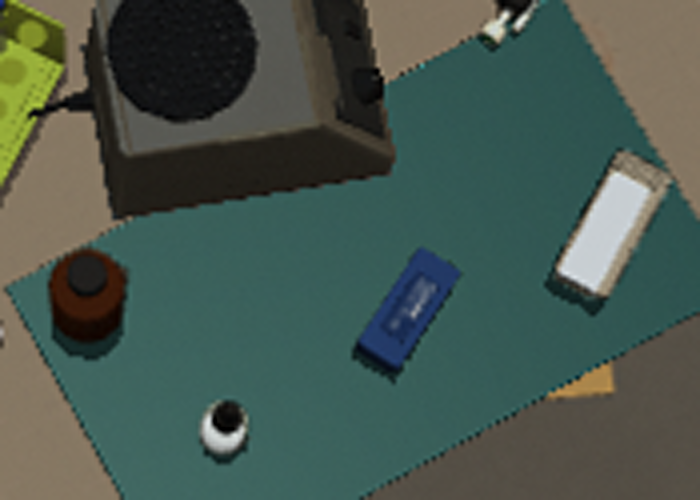

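The enlarged crop shows the mat objects clearly: the cap at top-view (266.4,178.7), the dropper bulb at (301.3,213.8), and about 25 mm of clearance to the mixer for a grasp across the box.

```bash
cat >> h.py <<'E'
from scipy.spatial.transform import Rotation as Ro
def tri(pairs):
    A=np.zeros((3,3));b=np.zeros(3)
    for c,uv in pairs:
        o,D=ray(c,[uv]);d=D[0]/np.linalg.norm(D[0]);M=np.eye(3)-np.outer(d,d);A+=M;b+=M@o
    return np.linalg.solve(A,b)
def go(pts):
    "pts: (x,y,z,yaw of tool y, deg) -> rows from present pose"
    o=manip.observe();R=Ro.from_quat(o['tool_rot']);print(round(o['time_s'],2),o['position'].round(1),'w',round(o['width'],1))
    for x,y,z,w in pts:
        for ww in (w,w+180,w-180):
            w_=np.radians(ww);T=Ro.from_matrix(np.array([[-np.sin(w_),np.cos(w_),0],[np.cos(w_),np.sin(w_),0],[0,0,-1]]).T.T)
            Y=np.array([np.cos(w_),np.sin(w_),0]);Z=np.array([0,0,-1.]);T=Ro.from_matrix(np.c_[np.cross(Y,Z),Y,Z])
            rv=(R.inv()*T).as_rotvec()
            if np.linalg.norm(rv)<1.6: break
        print((x,y,z,w),R.inv().apply(np.array([x,y,z])-o['position']).round(1),rv.round(4))
E
python3 - <<'E'
from h import *
c=np.load('/tmp/top.npz');s=np.load('/tmp/side.npz')
print(tri([(c,(266.4,178.7)),(s,(296,187))]),onplane(c,[(266.4,178.7)],110))
print(tri([(c,(301.3,213.8)),(s,(291.7,224))]),onplane(c,[(301.3,213.8)],95))
go([(569,-109,230,57.7),(569,-109,60,57.7)])
E
```

```text
[575.22048965 114.21833996 100.49107271] [[571.52934358 114.96221483 110.        ]]
[486.29083064  18.15576278  70.95828949] [[481.22083752  20.29833773  95.        ]]
0.1 [159.  603.7 221.6] w 87.3
(569, -109, 230, 57.7) [-578.1 -584.7   -7.4] [-0.002  -0.      0.3059]
(569, -109, 60, 57.7) [-578.2 -584.4  162.6] [-0.002  -0.      0.3059]
```

Call:
step_arm:
  targets:
    - {"x":-62,"y":-63,"z":-8,"wz":0.05}
    - {"x":-578,"y":-584.5,"z":-8,"wz":0.306}
    - {"x":-578,"y":-584.5,"z":-8,"wz":0.306}
    - {"x":-578,"y":-584.5,"z":-8,"wz":0.306}
    - {"x":-578,"y":-584.5,"z":-8,"wz":0.306}
    - {"x":-578,"y":-584.5,"z":-8,"wz":0.306}
    - {"x":-578,"y":-584.5,"z":-8,"wz":0.306}
    - {"x":-578,"y":-584.5,"z":-8,"wz":0.306}
    - {"x":-578,"y":-584.5,"z":-8,"wz":0.306}
    - {"x":-578,"y":-584.5,"z":-8,"wz":0.306}
    - {"x":-578,"y":-584.5,"z":-8,"wz":0.306}
    - {"x":-578,"y":-584.5,"z":-8,"wz":0.306}
    - {"x":-578,"y":-584.5,"z":-8,"wz":0.306}
    - {"x":-578,"y":-584.5,"z":-8,"wz":0.306}
    - {"x":-578,"y":-584.5,"z":-8,"wz":0.306}
    - {"x":-578,"y":-584.5,"z":-8,"wz":0.306}
    - {"x":-578,"y":-584.5,"z":-8,"wz":0.306}
    - {"x":-578,"y":-584.5,"z":-8,"wz":0.306}
    - {"x":-578,"y":-584.5,"z":-8,"wz":0.306}

```text
schema error: expected keys x, y, z, wx, wy, wz, gripper
```

Call:
step_arm:
  targets:
    - {"x":-578,"y":-584.5,"z":-8,"wx":0,"wy":0,"wz":0.306,"gripper":0}
    - {"x":-578,"y":-584.5,"z":-8,"wx":0,"wy":0,"wz":0.306,"gripper":0}
    - {"x":-578,"y":-584.5,"z":-8,"wx":0,"wy":0,"wz":0.306,"gripper":0}
    - {"x":-578,"y":-584.5,"z":-8,"wx":0,"wy":0,"wz":0.306,"gripper":0}
    - {"x":-578,"y":-584.5,"z":-8,"wx":0,"wy":0,"wz":0.306,"gripper":0}
    - {"x":-578,"y":-584.5,"z":-8,"wx":0,"wy":0,"wz":0.306,"gripper":0}
    - {"x":-578,"y":-584.5,"z":-8,"wx":0,"wy":0,"wz":0.306,"gripper":0}
    - {"x":-578,"y":-584.5,"z":-8,"wx":0,"wy":0,"wz":0.306,"gripper":0}
    - {"x":-578,"y":-584.5,"z":-8,"wx":0,"wy":0,"wz":0.306,"gripper":0}
    - {"x":-578,"y":-584.5,"z":-8,"wx":0,"wy":0,"wz":0.306,"gripper":0}
    - {"x":-578,"y":-584.5,"z":-8,"wx":0,"wy":0,"wz":0.306,"gripper":0}
    - {"x":-578,"y":-584.5,"z":-8,"wx":0,"wy":0,"wz":0.306,"gripper":0}
    - {"x":-578,"y":-584.5,"z":-8,"wx":0,"wy":0,"wz":0.306,"gripper":0}
    - {"x":-578,"y":-584.5,"z":-8,"wx":0,"wy":0,"wz":0.306,"gripper":0}
    - {"x":-578,"y":-584.5,"z":-8,"wx":0,"wy":0,"wz":0.306,"gripper":0}
    - {"x":-578,"y":-584.5,"z":-8,"wx":0,"wy":0,"wz":0.306,"gripper":0}
    - {"x":-578,"y":-584.5,"z":-8,"wx":0,"wy":0,"wz":0.306,"gripper":0}
    - {"x":-578,"y":-584.5,"z":-8,"wx":0,"wy":0,"wz":0.306,"gripper":0}
    - {"x":-578,"y":-584.5,"z":-8,"wx":0,"wy":0,"wz":0.306,"gripper":0}

```text
time_s: 2.48
position: [569.1, -107.6, 230.8]
tool_rot: [0.278, 0.961, -0.0, 0.0]
contact_force: [-0.3, 1.1, -0.2]
width: 87.0
grasp_force: 0.0
```

Call:
step_arm:
  grip_force: 25
  targets:
    - {"x":-1,"y":-1,"z":60,"wx":0,"wy":0,"wz":0,"gripper":0}
    - {"x":-1,"y":-1,"z":120,"wx":0,"wy":0,"wz":0,"gripper":0}
    - {"x":-1,"y":-1,"z":170,"wx":0,"wy":0,"wz":0,"gripper":0}
    - {"x":-1,"y":-1,"z":200,"wx":0,"wy":0,"wz":0,"gripper":0}
    - {"x":-1,"y":-1,"z":212,"wx":0,"wy":0,"wz":0,"gripper":0}
    - {"x":-1,"y":-1,"z":218,"wx":0,"wy":0,"wz":0,"gripper":0}
    - {"x":-1,"y":-1,"z":218,"wx":0,"wy":0,"wz":0,"gripper":0}
    - {"x":-1,"y":-1,"z":218,"wx":0,"wy":0,"wz":0,"gripper":1}
    - {"x":-1,"y":-1,"z":218,"wx":0,"wy":0,"wz":0,"gripper":1}
    - {"x":-1,"y":-1,"z":218,"wx":0,"wy":0,"wz":0,"gripper":1}
    - {"x":-1,"y":-1,"z":218,"wx":0,"wy":0,"wz":0,"gripper":1}
    - {"x":-1,"y":-1,"z":218,"wx":0,"wy":0,"wz":0,"gripper":1}
    - {"x":-1,"y":-1,"z":218,"wx":0,"wy":0,"wz":0,"gripper":1}
    - {"x":-1,"y":-1,"z":218,"wx":0,"wy":0,"wz":0,"gripper":1}

```text
time_s: 4.22
position: [569.6, -109.4, 12.5]
tool_rot: [0.278, 0.961, 0.0, 0.0]
contact_force: [1.3, 0.1, -0.9]
width: 34.5
grasp_force: 25.0
```

```bash
python3 - <<'E'
from h import *
go([(569,-109,180,57.7),(500,150,180,75),(413,331,180,87.4)])
E
```

```text
4.22 [ 569.6 -109.4   12.5] w 34.5
(569, -109, 180, 57.7) [ 7.000e-01  1.000e-01 -1.675e+02] [ 0.0002 -0.     -0.0002]
(500, 150, 180, 75) [ 197.5  182.1 -167.4] [ 2.000e-04  0.000e+00 -3.021e-01]
(413, 331, 180, 87.4) [ 367.8  288.6 -167.4] [ 2.000e-04  0.000e+00 -5.186e-01]
```

Call:
step_arm:
  targets:
    - {"x":0,"y":0,"z":-30,"wx":0,"wy":0,"wz":0,"gripper":1}
    - {"x":0,"y":0,"z":-90,"wx":0,"wy":0,"wz":0,"gripper":1}
    - {"x":0,"y":0,"z":-145,"wx":0,"wy":0,"wz":0,"gripper":1}
    - {"x":38,"y":30,"z":-168,"wx":0,"wy":0,"wz":-0.05,"gripper":1}
    - {"x":82,"y":66,"z":-168,"wx":0,"wy":0,"wz":-0.12,"gripper":1}
    - {"x":128,"y":102,"z":-168,"wx":0,"wy":0,"wz":-0.2,"gripper":1}
    - {"x":175,"y":138,"z":-168,"wx":0,"wy":0,"wz":-0.27,"gripper":1}
    - {"x":222,"y":174,"z":-168,"wx":0,"wy":0,"wz":-0.35,"gripper":1}
    - {"x":268,"y":210,"z":-168,"wx":0,"wy":0,"wz":-0.42,"gripper":1}
    - {"x":315,"y":247,"z":-168,"wx":0,"wy":0,"wz":-0.48,"gripper":1}
    - {"x":350,"y":274,"z":-168,"wx":0,"wy":0,"wz":-0.519,"gripper":1}
    - {"x":368,"y":288.5,"z":-168,"wx":0,"wy":0,"wz":-0.519,"gripper":1}
    - {"x":368,"y":288.5,"z":-168,"wx":0,"wy":0,"wz":-0.519,"gripper":1}
    - {"x":368,"y":288.5,"z":-130,"wx":0,"wy":0,"wz":-0.519,"gripper":1}
    - {"x":368,"y":288.5,"z":-90,"wx":0,"wy":0,"wz":-0.519,"gripper":1}
    - {"x":368,"y":288.5,"z":-60,"wx":0,"wy":0,"wz":-0.519,"gripper":1}
    - {"x":368,"y":288.5,"z":-60,"wx":0,"wy":0,"wz":-0.519,"gripper":1}
    - {"x":368,"y":288.5,"z":-60,"wx":0,"wy":0,"wz":-0.519,"gripper":1}

```text
time_s: 6.48
position: [413.5, 330.6, 73.3]
tool_rot: [0.023, 1.0, 0.0, 0.0]
contact_force: [-0.1, 0.3, -1.7]
width: 34.7
grasp_force: 25.0
```

```bash
python3 - <<'E'
from h import *
c=cap('top');s=cap('side')
a=cv2.resize(c['pixels'][145:275,120:250],(400,400),interpolation=cv2.INTER_CUBIC)
b=cv2.resize(s['pixels'][130:270,170:310],(400,400),interpolation=cv2.INTER_CUBIC)
cv2.imwrite('pics/p3.png',np.hstack([a,b])[...,::-1])
go([(413,331,12.5,87.4)])
E
```

```text
6.58 [413.9 331.1  73.9] w 34.8
(413, 331, 12.5, 87.4) [ 1.  -0.2 61.4] [0.0013 0.0026 0.0002]
```

View pics/p3.png

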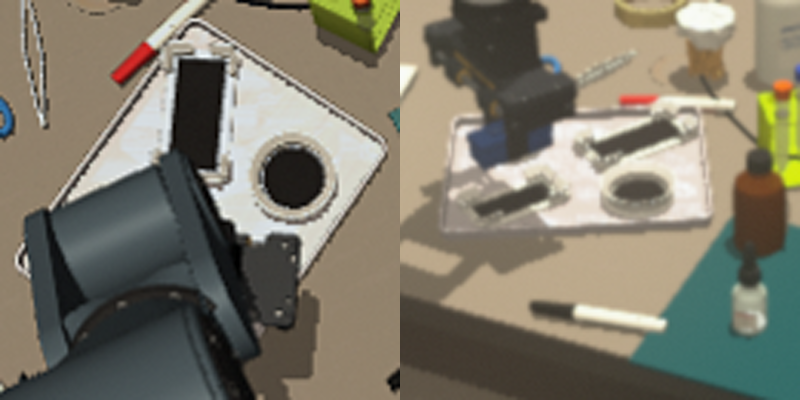

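The box is held above its holder: in the side crop it sits over the small oblong at about (515,135). I check the holder estimates against the first side view before lowering.

```bash
python3 - <<'E'
from h import *
s=np.load('/tmp/side.npz');I=cv2.imread('pics/side0.png')
n,l,st,ce=cv2.connectedComponentsWithStats((I.max(2)<85).astype(np.uint8))
for k in range(1,n):
    if 185<ce[k][0]<280 and 165<ce[k][1]<210 and st[k][4]>20: print(ce[k].round(1),st[k][4],onplane(s,[ce[k]],6)[0].round(1))
for X in [(582.5,351,6),(413,331,6),(524,261,6),(472,422.6,6)]: print(X,proj(s,[X]).round(1))
E
```

```text
[256.6 176.9] 67 [600.4 348.5   6. ]
[254.3 196.3] 43 [532.6 262.7   6. ]
(582.5, 351, 6) [[251.6 178.5]]
(413, 331, 6) [[208.9 200.1]]
(524, 261, 6) [[252.3 197.6]]
(472, 422.6, 6) [[210.3 180.5]]
```

Call:
step_arm:
  targets:
    - {"x":1,"y":0,"z":20,"wx":0,"wy":0,"wz":0,"gripper":1}
    - {"x":1,"y":0,"z":36,"wx":0,"wy":0,"wz":0,"gripper":1}
    - {"x":1,"y":0,"z":46,"wx":0,"wy":0,"wz":0,"gripper":1}
    - {"x":1,"y":0,"z":53,"wx":0,"wy":0,"wz":0,"gripper":1}
    - {"x":1,"y":0,"z":58,"wx":0,"wy":0,"wz":0,"gripper":1}
    - {"x":1,"y":0,"z":60.5,"wx":0,"wy":0,"wz":0,"gripper":1}
    - {"x":1,"y":0,"z":60.5,"wx":0,"wy":0,"wz":0,"gripper":1}
    - {"x":1,"y":0,"z":60.5,"wx":0,"wy":0,"wz":0,"gripper":1}

```text
time_s: 7.58
position: [411.8, 331.0, 12.5]
tool_rot: [0.022, 1.0, 0.0, 0.0]
contact_force: [-0.8, -0.8, 1.6]
width: 34.7
grasp_force: 25.0
```

Call:
step_arm:
  targets:
    - {"x":0,"y":0,"z":0.5,"wx":0,"wy":0,"wz":0,"gripper":1}
    - {"x":0,"y":0,"z":0.5,"wx":0,"wy":0,"wz":0,"gripper":0.5}
    - {"x":0,"y":0,"z":0.5,"wx":0,"wy":0,"wz":0,"gripper":0.45}
    - {"x":0,"y":0,"z":0.5,"wx":0,"wy":0,"wz":0,"gripper":0.45}
    - {"x":0,"y":0,"z":0.5,"wx":0,"wy":0,"wz":0,"gripper":0.45}
    - {"x":0,"y":0,"z":-20,"wx":0,"wy":0,"wz":0,"gripper":0.45}
    - {"x":0,"y":0,"z":-70,"wx":0,"wy":0,"wz":0,"gripper":0.2}
    - {"x":0,"y":0,"z":-130,"wx":0,"wy":0,"wz":0,"gripper":0}
    - {"x":0,"y":0,"z":-190,"wx":0,"wy":0,"wz":0,"gripper":0}
    - {"x":0,"y":0,"z":-220,"wx":0,"wy":0,"wz":0,"gripper":0}
    - {"x":0,"y":0,"z":-220,"wx":0,"wy":0,"wz":0,"gripper":0}

```text
time_s: 8.95
position: [413.1, 331.8, 234.7]
tool_rot: [0.022, 1.0, 0.002, 0.003]
contact_force: [-0.1, -0.6, -0.7]
width: 85.4
grasp_force: 0.0
```

```bash
python3 - <<'E'
from h import *
go([(634.5,-255,230,60.6)])
E
```

```text
8.95 [413.1 331.8 234.7] w 85.4
(634.5, -255, 230, 60.6) [-247.4 -576.3    4.3] [0.0045 0.0049 0.4685]
```

Call:
step_arm:
  targets:
    - {"x":-247,"y":-576,"z":4,"wx":0.004,"wy":0.005,"wz":0.468,"gripper":0}
    - {"x":-247,"y":-576,"z":4,"wx":0.004,"wy":0.005,"wz":0.468,"gripper":0}
    - {"x":-247,"y":-576,"z":4,"wx":0.004,"wy":0.005,"wz":0.468,"gripper":0}
    - {"x":-247,"y":-576,"z":4,"wx":0.004,"wy":0.005,"wz":0.468,"gripper":0}
    - {"x":-247,"y":-576,"z":4,"wx":0.004,"wy":0.005,"wz":0.468,"gripper":0}
    - {"x":-247,"y":-576,"z":4,"wx":0.004,"wy":0.005,"wz":0.468,"gripper":0}
    - {"x":-247,"y":-576,"z":4,"wx":0.004,"wy":0.005,"wz":0.468,"gripper":0}
    - {"x":-247,"y":-576,"z":4,"wx":0.004,"wy":0.005,"wz":0.468,"gripper":0}
    - {"x":-247,"y":-576,"z":4,"wx":0.004,"wy":0.005,"wz":0.468,"gripper":0}
    - {"x":-247,"y":-576,"z":4,"wx":0.004,"wy":0.005,"wz":0.468,"gripper":0}
    - {"x":-247,"y":-576,"z":4,"wx":0.004,"wy":0.005,"wz":0.468,"gripper":0}
    - {"x":-247,"y":-576,"z":4,"wx":0.004,"wy":0.005,"wz":0.468,"gripper":0}
    - {"x":-247,"y":-576,"z":4,"wx":0.004,"wy":0.005,"wz":0.468,"gripper":0}
    - {"x":-247,"y":-576,"z":4,"wx":0.004,"wy":0.005,"wz":0.468,"gripper":0}

```text
time_s: 10.7
position: [632.3, -253.8, 228.1]
tool_rot: [0.253, 0.968, -0.002, -0.003]
contact_force: [-0.2, 0.7, 0.3]
width: 87.0
grasp_force: 0.0
```

```bash
python3 - <<'E'
from h import *
c=cap('top');s=cap('side')
a=cv2.resize(c['pixels'][145:275,120:250],(400,400),interpolation=cv2.INTER_CUBIC)
b=cv2.resize(s['pixels'][150:290,170:310],(400,400),interpolation=cv2.INTER_CUBIC)
cv2.imwrite('pics/p4.png',np.hstack([a,b])[...,::-1])
go([(634.5,-255,11.5,60.6)])
E
```

```text
10.8 [ 632.6 -254.4  228.4] w 86.8
(634.5, -255, 11.5, 60.6) [ -2.8   1.5 216.9] [-0.005  -0.0037  0.0018]
```

View pics/p4.png

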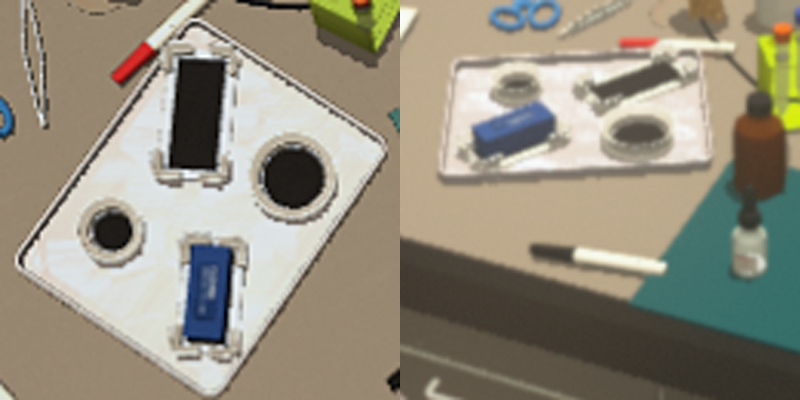

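The slide box sits in its holder (top crop (208,295)). Now the trough.

Call:
step_arm:
  grip_force: 9
  targets:
    - {"x":-2.5,"y":1,"z":55,"wx":-0.004,"wy":-0.004,"wz":0,"gripper":0}
    - {"x":-2.5,"y":1,"z":115,"wx":-0.004,"wy":-0.004,"wz":0,"gripper":0}
    - {"x":-2.5,"y":1,"z":165,"wx":-0.004,"wy":-0.004,"wz":0,"gripper":0}
    - {"x":-2.5,"y":1,"z":197,"wx":-0.004,"wy":-0.004,"wz":0,"gripper":0}
    - {"x":-2.5,"y":1,"z":210,"wx":-0.004,"wy":-0.004,"wz":0,"gripper":0}
    - {"x":-2.5,"y":1,"z":216,"wx":-0.004,"wy":-0.004,"wz":0,"gripper":0}
    - {"x":-2.5,"y":1,"z":216,"wx":-0.004,"wy":-0.004,"wz":0,"gripper":0}
    - {"x":-2.5,"y":1,"z":216,"wx":-0.004,"wy":-0.004,"wz":0,"gripper":1}
    - {"x":-2.5,"y":1,"z":216,"wx":-0.004,"wy":-0.004,"wz":0,"gripper":1}
    - {"x":-2.5,"y":1,"z":216,"wx":-0.004,"wy":-0.004,"wz":0,"gripper":1}
    - {"x":-2.5,"y":1,"z":216,"wx":-0.004,"wy":-0.004,"wz":0,"gripper":1}
    - {"x":-2.5,"y":1,"z":216,"wx":-0.004,"wy":-0.004,"wz":0,"gripper":1}
    - {"x":-2.5,"y":1,"z":216,"wx":-0.004,"wy":-0.004,"wz":0,"gripper":1}
    - {"x":-2.5,"y":1,"z":216,"wx":-0.004,"wy":-0.004,"wz":0,"gripper":1}

```text
time_s: 12.55
position: [634.0, -256.4, 12.1]
tool_rot: [0.254, 0.967, -0.0, -0.0]
contact_force: [0.2, 0.5, 0.4]
width: 43.5
grasp_force: 8.9
```

```bash
python3 - <<'E'
from h import *
go([(582.5,351,220,88),(582.5,351,73,88)])
E
```

```text
12.55 [ 634.  -256.4   12.1] w 43.5
(582.5, 351, 220, 88) [ 342.9  503.8 -208.5] [-1.000e-03 -1.000e-04 -4.779e-01]
(582.5, 351, 73, 88) [342.9 503.9 -61.5] [-1.000e-03 -1.000e-04 -4.779e-01]
```

Call:
step_arm:
  targets:
    - {"x":0,"y":0,"z":-25,"wx":0,"wy":0,"wz":0,"gripper":1}
    - {"x":0,"y":0,"z":-75,"wx":0,"wy":0,"wz":0,"gripper":1}
    - {"x":0,"y":0,"z":-125,"wx":0,"wy":0,"wz":0,"gripper":1}
    - {"x":0,"y":0,"z":-175,"wx":0,"wy":0,"wz":0,"gripper":1}
    - {"x":14,"y":20,"z":-208.5,"wx":0,"wy":0,"wz":-0.02,"gripper":1}
    - {"x":41,"y":60,"z":-208.5,"wx":0,"wy":0,"wz":-0.06,"gripper":1}
    - {"x":69,"y":101,"z":-208.5,"wx":0,"wy":0,"wz":-0.1,"gripper":1}
    - {"x":100,"y":147,"z":-208.5,"wx":0,"wy":0,"wz":-0.14,"gripper":1}
    - {"x":131,"y":192,"z":-208.5,"wx":0,"wy":0,"wz":-0.18,"gripper":1}
    - {"x":162,"y":238,"z":-208.5,"wx":0,"wy":0,"wz":-0.225,"gripper":1}
    - {"x":193,"y":284,"z":-208.5,"wx":0,"wy":0,"wz":-0.27,"gripper":1}
    - {"x":224,"y":329,"z":-208.5,"wx":0,"wy":0,"wz":-0.31,"gripper":1}
    - {"x":255,"y":375,"z":-208.5,"wx":0,"wy":0,"wz":-0.355,"gripper":1}
    - {"x":286,"y":420,"z":-208.5,"wx":0,"wy":0,"wz":-0.4,"gripper":1}
    - {"x":314,"y":461,"z":-208.5,"wx":0,"wy":0,"wz":-0.44,"gripper":1}
    - {"x":334,"y":491,"z":-208.5,"wx":0,"wy":0,"wz":-0.478,"gripper":1}
    - {"x":343,"y":504,"z":-190,"wx":0,"wy":0,"wz":-0.478,"gripper":1}
    - {"x":343,"y":504,"z":-150,"wx":0,"wy":0,"wz":-0.478,"gripper":1}
    - {"x":343,"y":504,"z":-100,"wx":0,"wy":0,"wz":-0.478,"gripper":1}
    - {"x":343,"y":504,"z":-62,"wx":0,"wy":0,"wz":-0.478,"gripper":1}

```text
time_s: 15.05
position: [580.9, 349.2, 69.9]
tool_rot: [0.018, 1.0, -0.002, -0.002]
contact_force: [0.8, -0.5, 0.0]
width: 43.2
grasp_force: 8.9
```

```bash
python3 - <<'E'
from h import *
c=cap('top');s=cap('side')
a=cv2.resize(c['pixels'][145:275,120:250],(400,400),interpolation=cv2.INTER_CUBIC)
b=cv2.resize(s['pixels'][120:260,200:340],(400,400),interpolation=cv2.INTER_CUBIC)
cv2.imwrite('pics/p5.png',np.hstack([a,b])[...,::-1])
go([(582.5,351,12.1,88)])
E
```

```text
15.15 [578.  347.9  67. ] w 43.3
(582.5, 351, 12.1, 88) [-5.1  3.6 54.8] [-0.0068 -0.0125 -0.0016]
```

View pics/p5.png

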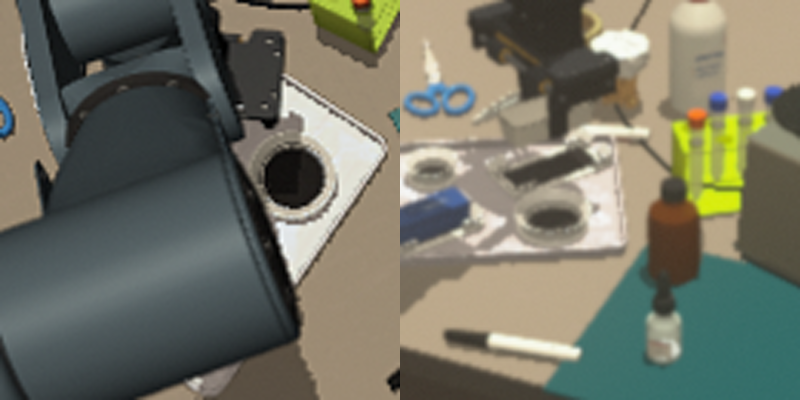

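The trough is held, but the arm was still settling when I read it. I let it settle first.

Call:
step_arm:
  targets:
    - {"x":0,"y":0,"z":0,"wx":0,"wy":0,"wz":0,"gripper":1}
    - {"x":0,"y":0,"z":0,"wx":0,"wy":0,"wz":0,"gripper":1}
    - {"x":0,"y":0,"z":0,"wx":0,"wy":0,"wz":0,"gripper":1}
    - {"x":0,"y":0,"z":0,"wx":0,"wy":0,"wz":0,"gripper":1}

```text
time_s: 15.65
position: [582.9, 351.4, 74.8]
tool_rot: [0.017, 1.0, -0.0, 0.001]
contact_force: [-0.5, 1.1, 0.8]
width: 43.8
grasp_force: 8.9
```

```bash
python3 - <<'E'
from h import *
go([(582.5,351,12.1,88)])
E
```

```text
15.65 [582.9 351.4  74.8] w 43.8
(582.5, 351, 12.1, 88) [ 0.5 -0.4 62.7] [-0.0002  0.0015  0.0001]
```

Call:
step_arm:
  targets:
    - {"x":0,"y":0,"z":20,"wx":0,"wy":0,"wz":0,"gripper":1}
    - {"x":0,"y":0,"z":36,"wx":0,"wy":0,"wz":0,"gripper":1}
    - {"x":0,"y":0,"z":47,"wx":0,"wy":0,"wz":0,"gripper":1}
    - {"x":0,"y":0,"z":54,"wx":0,"wy":0,"wz":0,"gripper":1}
    - {"x":0,"y":0,"z":58,"wx":0,"wy":0,"wz":0,"gripper":1}
    - {"x":0,"y":0,"z":61,"wx":0,"wy":0,"wz":0,"gripper":1}
    - {"x":0,"y":0,"z":61.5,"wx":0,"wy":0,"wz":0,"gripper":1}
    - {"x":0,"y":0,"z":61.5,"wx":0,"wy":0,"wz":0,"gripper":1}
    - {"x":0,"y":0,"z":61.5,"wx":0,"wy":0,"wz":0,"gripper":1}

```text
time_s: 16.77
position: [582.6, 351.1, 12.4]
tool_rot: [0.017, 1.0, -0.0, 0.0]
contact_force: [0.3, -0.4, -0.8]
width: 43.1
grasp_force: 8.9
```

Call:
step_arm:
  targets:
    - {"x":0,"y":0,"z":0.6,"wx":0,"wy":0,"wz":0,"gripper":1}
    - {"x":0,"y":0,"z":0.8,"wx":0,"wy":0,"wz":0,"gripper":1}
    - {"x":0,"y":0,"z":0.8,"wx":0,"wy":0,"wz":0,"gripper":0.36}
    - {"x":0,"y":0,"z":0.8,"wx":0,"wy":0,"wz":0,"gripper":0.36}
    - {"x":0,"y":0,"z":0.8,"wx":0,"wy":0,"wz":0,"gripper":0.36}
    - {"x":0,"y":0,"z":0.8,"wx":0,"wy":0,"wz":0,"gripper":0.36}
    - {"x":0,"y":0,"z":-20,"wx":0,"wy":0,"wz":0,"gripper":0.36}
    - {"x":0,"y":0,"z":-70,"wx":0,"wy":0,"wz":0,"gripper":0.2}
    - {"x":0,"y":0,"z":-130,"wx":0,"wy":0,"wz":0,"gripper":0}
    - {"x":0,"y":0,"z":-180,"wx":0,"wy":0,"wz":0,"gripper":0}
    - {"x":0,"y":0,"z":-200,"wx":0,"wy":0,"wz":0,"gripper":0}
    - {"x":0,"y":0,"z":-200,"wx":0,"wy":0,"wz":0,"gripper":0}
    - {"x":0,"y":0,"z":-200,"wx":0,"wy":0,"wz":0,"gripper":0}

```text
time_s: 18.4
position: [581.6, 350.9, 211.4]
tool_rot: [0.017, 1.0, -0.001, -0.001]
contact_force: [-0.5, -0.5, -0.2]
width: 86.3
grasp_force: 0.0
```

```bash
python3 - <<'E'
from h import *
go([(573,114.5,212,88),(481,20,212,88)])
E
```

```text
18.4 [581.6 350.9 211.4] w 86.3
(573, 114.5, 212, 88) [ 4.000e-01 -2.366e+02 -2.000e-01] [-0.0016 -0.0019  0.0001]
(481, 20, 212, 88) [ 8.910e+01 -3.342e+02  1.000e-01] [-0.0016 -0.0019  0.0001]
```

```bash
python3 - <<'E'
from h import *
c=np.load('/tmp/top.npz');s=dict(np.load('/tmp/side.npz'));I=cv2.imread('pics/side0.png').astype(int)
print(I[180:222:2,296].tolist())
for r in (186,205,214): print(r,I[r,280:312].max(1) .tolist(),(I[r,280:312,2]-I[r,280:312,0]).tolist())
for r in (222,228,238,241): print(r,I[r,280:304].max(1).tolist())
E
```

```text
[[44, 116, 113], [61, 85, 87], [66, 75, 79], [59, 69, 73], [48, 59, 61], [47, 60, 70], [40, 66, 101], [42, 72, 118], [40, 71, 118], [40, 66, 103], [41, 59, 86], [40, 58, 81], [38, 57, 80], [41, 58, 80], [39, 57, 77], [40, 57, 78], [39, 55, 75], [38, 54, 74], [39, 54, 73], [40, 56, 71], [75, 83, 61]]
186 [188, 189, 188, 188, 188, 186, 187, 188, 187, 186, 168, 108, 70, 70, 71, 73, 73, 69, 68, 76, 120, 166, 171, 170, 170, 178, 200, 216, 217, 203, 158, 136] [49, 49, 49, 49, 49, 47, 48, 50, 48, 48, 44, 27, 16, 13, 14, 13, 14, 14, 13, 23, 60, 87, 83, 75, 77, 89, 126, 152, 158, 142, 95, 80]
205 [182, 188, 187, 186, 184, 167, 122, 87, 78, 79, 78, 78, 79, 80, 81, 81, 80, 79, 80, 80, 78, 79, 79, 76, 87, 119, 156, 179, 184, 185, 185, 185] [45, 47, 47, 49, 46, 38, 25, 26, 34, 34, 36, 38, 38, 39, 39, 39, 39, 40, 41, 40, 40, 39, 39, 38, 32, 32, 42, 47, 48, 49, 48, 48]
214 [123, 116, 115, 104, 88, 81, 73, 68, 72, 73, 74, 71, 73, 72, 75, 76, 74, 74, 74, 73, 72, 72, 71, 68, 74, 105, 112, 113, 113, 113, 113, 112] [-17, -34, -39, -34, -22, -14, -1, 19, 29, 32, 29, 24, 23, 27, 32, 35, 36, 36, 35, 34, 34, 33, 34, 26, -2, -34, -43, -43, -45, -44, -45, -45]
222 [114, 115, 113, 115, 115, 114, 115, 112, 107, 86, 64, 55, 55, 56, 69, 95, 110, 112, 113, 113, 113, 112, 113, 113]
228 [114, 114, 114, 114, 114, 114, 115, 111, 99, 70, 56, 53, 53, 53, 59, 80, 104, 112, 113, 113, 113, 111, 112, 112]
238 [114, 114, 113, 112, 114, 115, 122, 138, 148, 153, 157, 167, 177, 174, 171, 170, 156, 137, 121, 112, 112, 112, 112, 112]
241 [113, 112, 113, 113, 112, 112, 114, 136, 143, 142, 142, 145, 150, 153, 168, 201, 215, 182, 134, 113, 112, 111, 111, 112]
```

```bash
python3 - <<'E'
from h import *
c=np.load('/tmp/top.npz');s=np.load('/tmp/side.npz')
for nm,uvs,us,zs in (('amb',(266.4,178.7),295.5,(106,109,112)),('drop',(301.3,213.8),292.1,(75,85,95,103))):
    for z in zs:
        P=onplane(c,[uvs],z)[0]; print(nm,z,P.round(1),'side u',proj(s,[P])[0].round(1),'want',us,'foot',proj(s,[[P[0],P[1],6]])[0].round(1),proj(s,[P+[4,0,0]])[0].round(1))
E
```

```text
amb 106 [572.5 115.  106. ] side u [294.5 185.7] want 295.5 foot [294.5 214.5] [295.6 185.2]
amb 109 [571.8 115.  109. ] side u [294.3 184.9] want 295.5 foot [294.3 214.6] [295.4 184.4]
amb 112 [571.1 115.  112. ] side u [294.1 184.1] want 295.5 foot [294.1 214.7] [295.2 183.6]
drop 75 [484.6  19.   75. ] side u [290.5 223. ] want 292.1 foot [290.6 243.2] [291.7 222.4]
drop 85 [482.9  19.7  85. ] side u [289.9 220.1] want 292.1 foot [290.  243.3] [291.1 219.5]
drop 95 [481.2  20.3  95. ] side u [289.2 217.1] want 292.1 foot [289.4 243.4] [290.4 216.6]
drop 103 [479.9  20.8 103. ] side u [288.6 214.8] want 292.1 foot [288.8 243.5] [289.9 214.2]
```

Call:
step_arm:
  grip_force: 25
  targets:
    - {"x":0.5,"y":-60,"z":0,"wx":0,"wy":0,"wz":0,"gripper":0}
    - {"x":0.5,"y":-120,"z":0,"wx":0,"wy":0,"wz":0,"gripper":0}
    - {"x":0.5,"y":-180,"z":0,"wx":0,"wy":0,"wz":0,"gripper":0}
    - {"x":0.5,"y":-220,"z":0,"wx":0,"wy":0,"wz":0,"gripper":0}
    - {"x":0.5,"y":-237,"z":0,"wx":0,"wy":0,"wz":0,"gripper":0}
    - {"x":0.5,"y":-237,"z":0,"wx":0,"wy":0,"wz":0,"gripper":0}
    - {"x":0.5,"y":-237,"z":0,"wx":0,"wy":0,"wz":0,"gripper":0}
    - {"x":0.5,"y":-237,"z":0,"wx":0,"wy":0,"wz":0,"gripper":0}
    - {"x":0.5,"y":-237,"z":40,"wx":0,"wy":0,"wz":0,"gripper":0}
    - {"x":0.5,"y":-237,"z":70,"wx":0,"wy":0,"wz":0,"gripper":0}
    - {"x":0.5,"y":-237,"z":85,"wx":0,"wy":0,"wz":0,"gripper":0}
    - {"x":0.5,"y":-237,"z":90,"wx":0,"wy":0,"wz":0,"gripper":0}
    - {"x":0.5,"y":-237,"z":90,"wx":0,"wy":0,"wz":0,"gripper":0}
    - {"x":0.5,"y":-237,"z":90,"wx":0,"wy":0,"wz":0,"gripper":0}

```text
time_s: 20.15
position: [574.6, 114.4, 123.3]
tool_rot: [0.017, 1.0, -0.0, 0.001]
contact_force: [-0.3, 0.8, 0.8]
width: 87.0
grasp_force: 0.0
```

```bash
python3 - <<'E'
from h import *
c=cap('top');s=cap('side')
a=cv2.resize(c['pixels'][145:275,120:250],(400,400),interpolation=cv2.INTER_CUBIC)
b=cv2.resize(s['pixels'][130:270,200:340],(400,400),interpolation=cv2.INTER_CUBIC)
cv2.imwrite('pics/p6.png',np.hstack([a,b])[...,::-1])
go([(573,114.5,49,88)])
E
```

```text
20.25 [574.4 114.3 123.2] w 86.8
(573, 114.5, 49, 88) [ 1.5  0.2 74.2] [-0.0008  0.0017  0.    ]
```

View pics/p6.png

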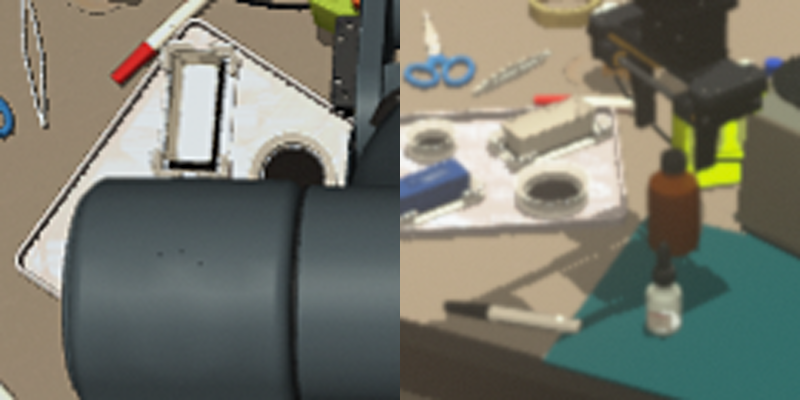

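The trough is seated (top crop (197,112)). The fingertips at (642,125) and (705,165) straddle the cap at (673,155) evenly.

Call:
step_arm:
  targets:
    - {"x":1,"y":0,"z":30,"wx":0,"wy":0,"wz":0,"gripper":0}
    - {"x":1,"y":0,"z":55,"wx":0,"wy":0,"wz":0,"gripper":0}
    - {"x":1,"y":0,"z":69,"wx":0,"wy":0,"wz":0,"gripper":0}
    - {"x":1,"y":0,"z":74,"wx":0,"wy":0,"wz":0,"gripper":0}
    - {"x":1,"y":0,"z":74,"wx":0,"wy":0,"wz":0,"gripper":0}
    - {"x":1,"y":0,"z":74,"wx":0,"wy":0,"wz":0,"gripper":0.2}
    - {"x":1,"y":0,"z":74,"wx":0,"wy":0,"wz":0,"gripper":0.3}
    - {"x":1,"y":0,"z":74,"wx":0,"wy":0,"wz":0,"gripper":0.4}
    - {"x":1,"y":0,"z":74,"wx":0,"wy":0,"wz":0,"gripper":1}
    - {"x":1,"y":0,"z":74,"wx":0,"wy":0,"wz":0,"gripper":1}
    - {"x":1,"y":0,"z":74,"wx":0,"wy":0,"wz":0,"gripper":1}
    - {"x":1,"y":0,"z":74,"wx":0,"wy":0,"wz":0,"gripper":1}

```text
time_s: 21.75
position: [572.8, 114.7, 48.5]
tool_rot: [0.017, 1.0, -0.0, 0.0]
contact_force: [-0.4, 2.9, 3.4]
width: 51.7
grasp_force: 25.0
```

```bash
python3 - <<'E'
from h import *
go([(524.3,260.8,110,88)])
E
```

```text
21.75 [572.8 114.7  48.5] w 51.7
(524.3, 260.8, 110, 88) [ 53.6 144.3 -61.6] [-0.0004  0.     -0.    ]
```

Call:
step_arm:
  targets:
    - {"x":0,"y":0,"z":-6,"wx":0,"wy":0,"wz":0,"gripper":1}
    - {"x":0,"y":0,"z":-15,"wx":0,"wy":0,"wz":0,"gripper":1}
    - {"x":0,"y":0,"z":-15,"wx":0,"wy":0,"wz":0,"gripper":1}
    - {"x":0,"y":0,"z":-15,"wx":0,"wy":0,"wz":0,"gripper":1}

```text
time_s: 22.25
position: [572.6, 114.1, 63.2]
tool_rot: [0.017, 1.0, -0.001, -0.0]
contact_force: [0.1, 0.0, -2.8]
width: 51.4
grasp_force: 25.0
```

```bash
python3 - <<'E'
from h import *
s=cap('side')
cv2.imwrite('pics/p7.png',cv2.resize(s['pixels'][150:240,250:350],(660,594),interpolation=cv2.INTER_CUBIC)[...,::-1])
o=manip.observe();print(o['contact_force'],o['moment'])
go([(524.3,260.8,110,88)])
print(proj(s,[o['position']]))
E
```

```text
[-0.13871823  0.38331432 -3.24073858] [0.07657487 0.0276015  0.01393839]
22.3 [572.4 114.2  63.1] w 52.1
(524.3, 260.8, 110, 88) [ 53.2 144.8 -47. ] [-0.0011 -0.0008  0.0001]
[[294.65383871 198.46646828]]
```

View pics/p7.png

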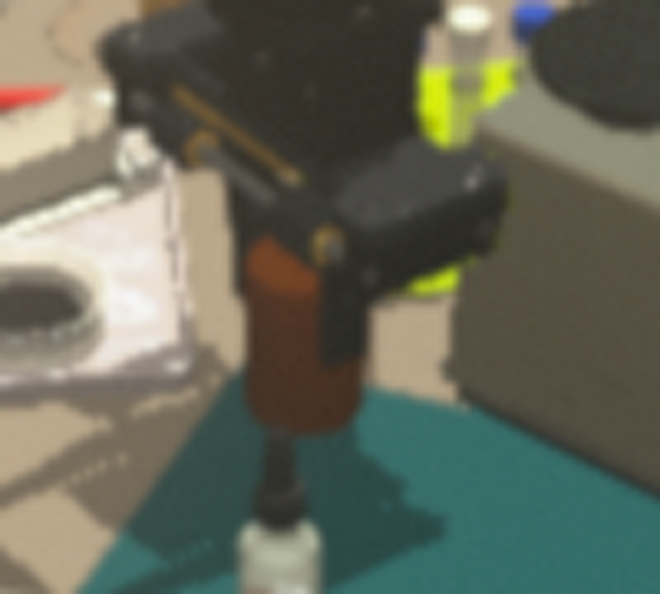

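Held upright and lifted clear. Move above its cup and compare.

Call:
step_arm:
  targets:
    - {"x":0,"y":0,"z":-20,"wx":0,"wy":0,"wz":0,"gripper":1}
    - {"x":6,"y":16,"z":-45,"wx":0,"wy":0,"wz":0,"gripper":1}
    - {"x":18,"y":50,"z":-47,"wx":0,"wy":0,"wz":0,"gripper":1}
    - {"x":33,"y":90,"z":-47,"wx":0,"wy":0,"wz":0,"gripper":1}
    - {"x":45,"y":122,"z":-47,"wx":0,"wy":0,"wz":0,"gripper":1}
    - {"x":51,"y":138,"z":-47,"wx":0,"wy":0,"wz":0,"gripper":1}
    - {"x":53.5,"y":145,"z":-47,"wx":0,"wy":0,"wz":0,"gripper":1}
    - {"x":53.5,"y":145,"z":-47,"wx":0,"wy":0,"wz":0,"gripper":1}
    - {"x":53.5,"y":145,"z":-32,"wx":0,"wy":0,"wz":0,"gripper":1}
    - {"x":53.5,"y":145,"z":-24,"wx":0,"wy":0,"wz":0,"gripper":1}
    - {"x":53.5,"y":145,"z":-20,"wx":0,"wy":0,"wz":0,"gripper":1}
    - {"x":53.5,"y":145,"z":-20,"wx":0,"wy":0,"wz":0,"gripper":1}
    - {"x":53.5,"y":145,"z":-20,"wx":0,"wy":0,"wz":0,"gripper":1}

```text
time_s: 23.92
position: [524.5, 261.1, 83.3]
tool_rot: [0.017, 1.0, -0.0, 0.0]
contact_force: [0.2, 0.7, -2.2]
width: 51.4
grasp_force: 25.0
```

```bash
python3 - <<'E'
from h import *
s=cap('side')
cv2.imwrite('pics/p8.png',cv2.resize(s['pixels'][140:230,200:300],(660,594),interpolation=cv2.INTER_CUBIC)[...,::-1])
go([(524.3,260.8,48.5,88)])
print(proj(s,[(524.3,260.8,6),(524.3,260.8,23),(524.3,260.8,41),(528.3,260.8,23),(524.3,264.8,23)]).round(1))
E
```

```text
23.98 [524.6 261.1  83.4] w 51.6
(524.3, 260.8, 48.5, 88) [ 0.3 -0.3 34.9] [-0.0008  0.0003  0.0001]
[[252.4 197.6]
 [252.1 193. ]
 [251.9 188. ]
 [253.2 192.5]
 [251.4 192.4]]
```

View pics/p8.png

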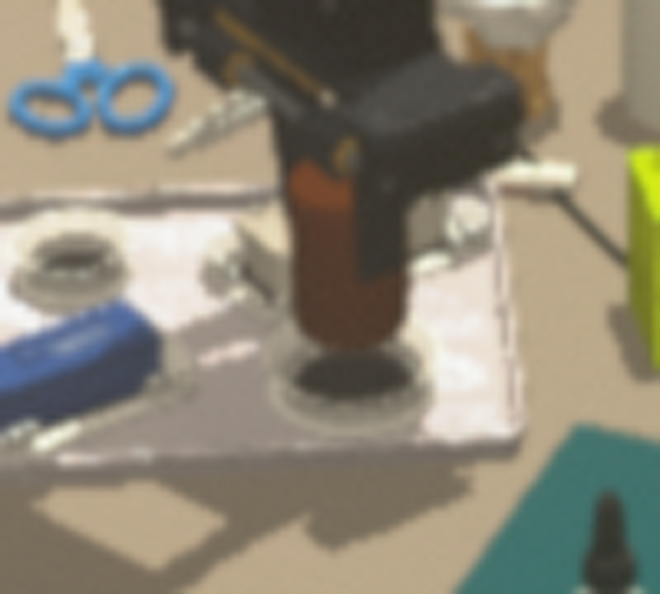

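The bottle foot (crop x centre 350) lines up with the cup (352), so it is within about 1 mm. Lowering.

Call:
step_arm:
  targets:
    - {"x":0,"y":0,"z":12,"wx":0,"wy":0,"wz":0,"gripper":1}
    - {"x":0,"y":0,"z":20,"wx":0,"wy":0,"wz":0,"gripper":1}
    - {"x":0,"y":0,"z":26,"wx":0,"wy":0,"wz":0,"gripper":1}
    - {"x":0,"y":0,"z":31,"wx":0,"wy":0,"wz":0,"gripper":1}
    - {"x":0,"y":0,"z":33.5,"wx":0,"wy":0,"wz":0,"gripper":1}
    - {"x":0,"y":0,"z":34.5,"wx":0,"wy":0,"wz":0,"gripper":1}
    - {"x":0,"y":0,"z":34.5,"wx":0,"wy":0,"wz":0,"gripper":1}
    - {"x":0,"y":0,"z":34.5,"wx":0,"wy":0,"wz":0,"gripper":1}

```text
time_s: 24.98
position: [524.4, 261.1, 48.8]
tool_rot: [0.017, 1.0, -0.0, 0.0]
contact_force: [-0.1, -0.2, -2.3]
width: 51.1
grasp_force: 25.0
```

Call:
step_arm:
  targets:
    - {"x":0,"y":0,"z":0.4,"wx":0,"wy":0,"wz":0,"gripper":1}
    - {"x":0,"y":0,"z":0.8,"wx":0,"wy":0,"wz":0,"gripper":1}
    - {"x":0,"y":0,"z":0.8,"wx":0,"wy":0,"wz":0,"gripper":1}
    - {"x":0,"y":0,"z":0.8,"wx":0,"wy":0,"wz":0,"gripper":1}

```text
time_s: 25.48
position: [524.4, 261.1, 48.4]
tool_rot: [0.017, 1.0, -0.0, 0.0]
contact_force: [-1.4, -0.7, 4.9]
width: 51.7
grasp_force: 25.0
```

Touching the floor (force is now upward). Open slowly and lift away.

Call:
step_arm:
  targets:
    - {"x":0,"y":0,"z":0,"wx":0,"wy":0,"wz":0,"gripper":0.3}
    - {"x":0,"y":0,"z":0,"wx":0,"wy":0,"wz":0,"gripper":0.1}
    - {"x":0,"y":0,"z":0,"wx":0,"wy":0,"wz":0,"gripper":0}
    - {"x":0,"y":0,"z":0,"wx":0,"wy":0,"wz":0,"gripper":0}
    - {"x":0,"y":0,"z":0,"wx":0,"wy":0,"wz":0,"gripper":0}
    - {"x":0,"y":0,"z":-20,"wx":0,"wy":0,"wz":0,"gripper":0}
    - {"x":0,"y":0,"z":-60,"wx":0,"wy":0,"wz":0,"gripper":0}
    - {"x":0,"y":0,"z":-110,"wx":0,"wy":0,"wz":0,"gripper":0}
    - {"x":0,"y":0,"z":-150,"wx":0,"wy":0,"wz":0,"gripper":0}
    - {"x":0,"y":0,"z":-160,"wx":0,"wy":0,"wz":0,"gripper":0}
    - {"x":0,"y":0,"z":-160,"wx":0,"wy":0,"wz":0,"gripper":0}

```text
time_s: 26.85
position: [524.1, 261.2, 207.7]
tool_rot: [0.017, 1.0, -0.0, -0.0]
contact_force: [-0.0, -0.2, -0.8]
width: 87.3
grasp_force: 0.0
```

```bash
python3 - <<'E'
from h import *
go([(483,19.5,200,88),(483,19.5,38,88)])
E
```

```text
26.85 [524.1 261.2 207.7] w 87.3
(483, 19.5, 200, 88) [  32.7 -242.9    8. ] [-0.0009 -0.0002  0.0001]
(483, 19.5, 38, 88) [  32.6 -242.8  170. ] [-0.0009 -0.0002  0.0001]
```

Go above the dropper, down to TCP z about 112, and look.

Call:
step_arm:
  grip_force: 12
  targets:
    - {"x":8,"y":-60,"z":0,"wx":0,"wy":0,"wz":0,"gripper":0}
    - {"x":16,"y":-120,"z":0,"wx":0,"wy":0,"wz":0,"gripper":0}
    - {"x":24,"y":-180,"z":0,"wx":0,"wy":0,"wz":0,"gripper":0}
    - {"x":30,"y":-225,"z":0,"wx":0,"wy":0,"wz":0,"gripper":0}
    - {"x":32.5,"y":-243,"z":0,"wx":0,"wy":0,"wz":0,"gripper":0}
    - {"x":32.5,"y":-243,"z":0,"wx":0,"wy":0,"wz":0,"gripper":0}
    - {"x":32.5,"y":-243,"z":0,"wx":0,"wy":0,"wz":0,"gripper":0}
    - {"x":32.5,"y":-243,"z":40,"wx":0,"wy":0,"wz":0,"gripper":0}
    - {"x":32.5,"y":-243,"z":75,"wx":0,"wy":0,"wz":0,"gripper":0}
    - {"x":32.5,"y":-243,"z":90,"wx":0,"wy":0,"wz":0,"gripper":0}
    - {"x":32.5,"y":-243,"z":96,"wx":0,"wy":0,"wz":0,"gripper":0}
    - {"x":32.5,"y":-243,"z":96,"wx":0,"wy":0,"wz":0,"gripper":0}
    - {"x":32.5,"y":-243,"z":96,"wx":0,"wy":0,"wz":0,"gripper":0}

```text
time_s: 28.48
position: [483.9, 19.6, 112.7]
tool_rot: [0.017, 1.0, -0.001, 0.001]
contact_force: [0.2, 0.8, 0.1]
width: 87.1
grasp_force: 0.0
```

```bash
python3 - <<'E'
from h import *
c=cap('top');s=cap('side')
a=cv2.resize(s['pixels'][180:260,250:330],(400,400),interpolation=cv2.INTER_CUBIC)
b=cv2.resize(s['pixels'][140:220,190:270],(400,400),interpolation=cv2.INTER_CUBIC)
cv2.imwrite('pics/p9.png',np.hstack([a,b])[...,::-1])
go([(483,19.5,38,88)])
print((proj(s,[(483,19.5,112),(483,19.5,103),(487,19.5,103)])-[250,180])*5)
E
```

```text
28.57 [483.9  19.4 112.8] w 87.1
(483, 19.5, 38, 88) [ 1.   0.1 74.8] [-0.0012  0.0014  0.0003]
[[199.40503463 158.81374998]
 [199.48447013 172.77571548]
 [205.59686021 169.94715119]]
```

View pics/p9.png

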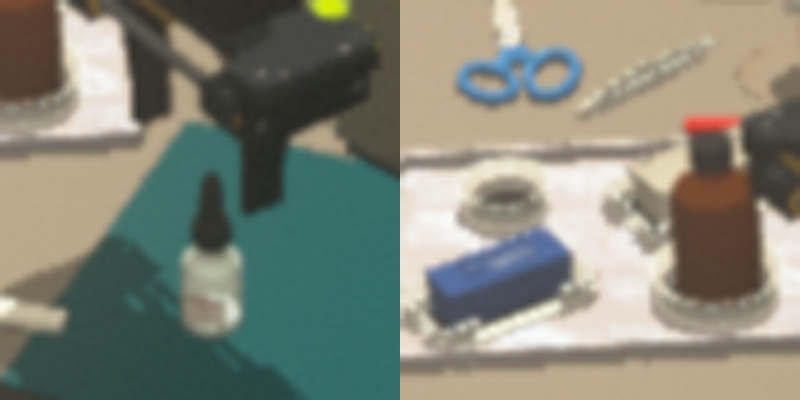

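The brown bottle stands upright in its cup. The dropper column (crop x 211) is about 3 mm further out in x than the finger midpoint, so I correct to x=485.5.

Call:
step_arm:
  targets:
    - {"x":-1.5,"y":-0.5,"z":25,"wx":0,"wy":0,"wz":0,"gripper":0}
    - {"x":-1.5,"y":-0.5,"z":50,"wx":0,"wy":0,"wz":0,"gripper":0}
    - {"x":-1.5,"y":-0.5,"z":67,"wx":0,"wy":0,"wz":0,"gripper":0}
    - {"x":-1.5,"y":-0.5,"z":74,"wx":0,"wy":0,"wz":0,"gripper":0}
    - {"x":-1.5,"y":-0.5,"z":74,"wx":0,"wy":0,"wz":0,"gripper":0}
    - {"x":-1.5,"y":-0.5,"z":74,"wx":0,"wy":0,"wz":0,"gripper":0.3}
    - {"x":-1.5,"y":-0.5,"z":74,"wx":0,"wy":0,"wz":0,"gripper":0.5}
    - {"x":-1.5,"y":-0.5,"z":74,"wx":0,"wy":0,"wz":0,"gripper":0.56}
    - {"x":-1.5,"y":-0.5,"z":74,"wx":0,"wy":0,"wz":0,"gripper":0.6}
    - {"x":-1.5,"y":-0.5,"z":74,"wx":0,"wy":0,"wz":0,"gripper":0.65}
    - {"x":-1.5,"y":-0.5,"z":74,"wx":0,"wy":0,"wz":0,"gripper":1}
    - {"x":-1.5,"y":-0.5,"z":74,"wx":0,"wy":0,"wz":0,"gripper":1}
    - {"x":-1.5,"y":-0.5,"z":74,"wx":0,"wy":0,"wz":0,"gripper":1}
    - {"x":-1.5,"y":-0.5,"z":74,"wx":0,"wy":0,"wz":0,"gripper":1}

```text
time_s: 30.32
position: [484.8, 18.8, 38.0]
tool_rot: [0.017, 1.0, -0.0, -0.0]
contact_force: [0.6, 0.6, -1.1]
width: 31.1
grasp_force: 12.0
```

```bash
python3 - <<'E'
from h import *
go([(485.5,19,190,88),(471.8,422.6,190,88),(471.8,422.6,75,88)])
E
```

```text
30.32 [484.8  18.8  38. ] w 31.1
(485.5, 19, 190, 88) [-6.00e-01  1.00e-01 -1.52e+02] [-0.0009 -0.0004  0.0001]
(471.8, 422.6, 190, 88) [  27.1  403.  -152.3] [-0.0009 -0.0004  0.0001]
(471.8, 422.6, 75, 88) [ 27.  403.1 -37.3] [-0.0009 -0.0004  0.0001]
```

Call:
step_arm:
  targets:
    - {"x":0,"y":0,"z":-15,"wx":0,"wy":0,"wz":0,"gripper":1}
    - {"x":0,"y":0,"z":-50,"wx":0,"wy":0,"wz":0,"gripper":1}
    - {"x":0,"y":0,"z":-95,"wx":0,"wy":0,"wz":0,"gripper":1}
    - {"x":1,"y":15,"z":-135,"wx":0,"wy":0,"wz":0,"gripper":1}
    - {"x":4,"y":50,"z":-152,"wx":0,"wy":0,"wz":0,"gripper":1}
    - {"x":7,"y":95,"z":-152,"wx":0,"wy":0,"wz":0,"gripper":1}
    - {"x":10,"y":145,"z":-152,"wx":0,"wy":0,"wz":0,"gripper":1}
    - {"x":13,"y":195,"z":-152,"wx":0,"wy":0,"wz":0,"gripper":1}
    - {"x":16,"y":245,"z":-152,"wx":0,"wy":0,"wz":0,"gripper":1}
    - {"x":20,"y":295,"z":-152,"wx":0,"wy":0,"wz":0,"gripper":1}
    - {"x":23,"y":345,"z":-152,"wx":0,"wy":0,"wz":0,"gripper":1}
    - {"x":26,"y":385,"z":-152,"wx":0,"wy":0,"wz":0,"gripper":1}
    - {"x":27,"y":403,"z":-152,"wx":0,"wy":0,"wz":0,"gripper":1}
    - {"x":27,"y":403,"z":-152,"wx":0,"wy":0,"wz":0,"gripper":1}
    - {"x":27,"y":403,"z":-110,"wx":0,"wy":0,"wz":0,"gripper":1}
    - {"x":27,"y":403,"z":-70,"wx":0,"wy":0,"wz":0,"gripper":1}
    - {"x":27,"y":403,"z":-45,"wx":0,"wy":0,"wz":0,"gripper":1}
    - {"x":27,"y":403,"z":-37,"wx":0,"wy":0,"wz":0,"gripper":1}
    - {"x":27,"y":403,"z":-37,"wx":0,"wy":0,"wz":0,"gripper":1}
    - {"x":27,"y":403,"z":-37,"wx":0,"wy":0,"wz":0,"gripper":1}

```text
time_s: 32.83
position: [472.9, 422.6, 76.1]
tool_rot: [0.018, 1.0, 0.0, 0.001]
contact_force: [-0.1, -0.0, -0.6]
width: 31.1
grasp_force: 12.0
```

```bash
python3 - <<'E'
from h import *
c=cap('top');s=cap('side')
cv2.imwrite('pics/p10.png',cv2.resize(s['pixels'][130:210,160:270],(770,560),interpolation=cv2.INTER_CUBIC)[...,::-1])
go([(471.8,422.6,38,88)])
E
```

```text
32.92 [472.7 422.8  76.1] w 30.9
(471.8, 422.6, 38, 88) [ 0.9 -0.3 38.1] [0.0004 0.0018 0.    ]
```

View pics/p10.png

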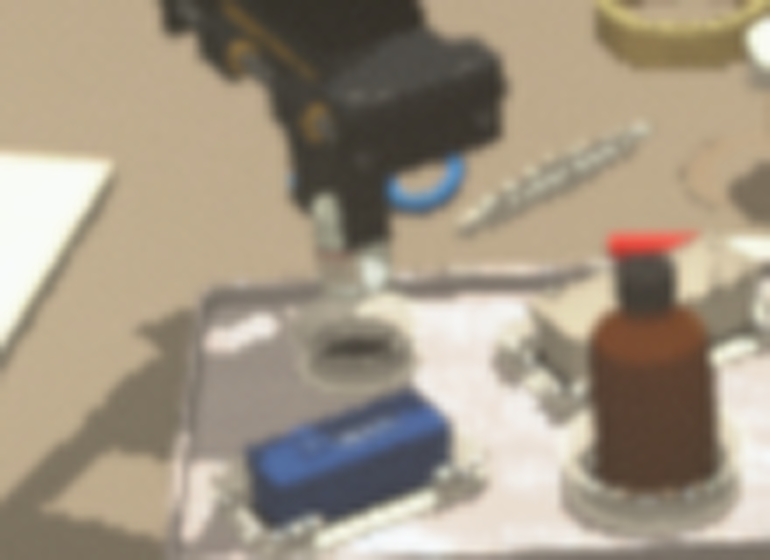

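The dropper (crop x 350) is centred over the small cup (354). Lowering.

Call:
step_arm:
  targets:
    - {"x":0.5,"y":0,"z":12,"wx":0,"wy":0,"wz":0,"gripper":1}
    - {"x":0.5,"y":0,"z":20,"wx":0,"wy":0,"wz":0,"gripper":1}
    - {"x":0.5,"y":0,"z":27,"wx":0,"wy":0,"wz":0,"gripper":1}
    - {"x":0.5,"y":0,"z":33,"wx":0,"wy":0,"wz":0,"gripper":1}
    - {"x":0.5,"y":0,"z":36,"wx":0,"wy":0,"wz":0,"gripper":1}
    - {"x":0.5,"y":0,"z":37,"wx":0,"wy":0,"wz":0,"gripper":1}
    - {"x":0.5,"y":0,"z":37.5,"wx":0,"wy":0,"wz":0,"gripper":1}
    - {"x":0.5,"y":0,"z":37.5,"wx":0,"wy":0,"wz":0,"gripper":1}
    - {"x":0.5,"y":0,"z":37.5,"wx":0,"wy":0,"wz":0,"gripper":1}

```text
time_s: 34.05
position: [471.2, 422.4, 38.0]
tool_rot: [0.017, 1.0, -0.001, -0.0]
contact_force: [-2.2, -1.6, 5.5]
width: 31.2
grasp_force: 12.0
```

Call:
step_arm:
  targets:
    - {"x":0,"y":0,"z":0,"wx":0,"wy":0,"wz":0,"gripper":0.5}
    - {"x":0,"y":0,"z":0,"wx":0,"wy":0,"wz":0,"gripper":0.3}
    - {"x":0,"y":0,"z":0,"wx":0,"wy":0,"wz":0,"gripper":0.1}
    - {"x":0,"y":0,"z":0,"wx":0,"wy":0,"wz":0,"gripper":0}
    - {"x":0,"y":0,"z":0,"wx":0,"wy":0,"wz":0,"gripper":0}
    - {"x":0,"y":0,"z":-20,"wx":0,"wy":0,"wz":0,"gripper":0}
    - {"x":0,"y":0,"z":-60,"wx":0,"wy":0,"wz":0,"gripper":0}
    - {"x":0,"y":0,"z":-110,"wx":0,"wy":0,"wz":0,"gripper":0}
    - {"x":0,"y":0,"z":-160,"wx":0,"wy":0,"wz":0,"gripper":0}
    - {"x":20,"y":20,"z":-180,"wx":0,"wy":0,"wz":0,"gripper":0}
    - {"x":60,"y":70,"z":-180,"wx":0,"wy":0,"wz":0,"gripper":0}
    - {"x":110,"y":120,"z":-180,"wx":0,"wy":0,"wz":0,"gripper":0}
    - {"x":160,"y":170,"z":-180,"wx":0,"wy":0,"wz":0,"gripper":0}
    - {"x":210,"y":200,"z":-180,"wx":0,"wy":0,"wz":0,"gripper":0}
    - {"x":210,"y":200,"z":-180,"wx":0,"wy":0,"wz":0,"gripper":0}
    - {"x":210,"y":200,"z":-180,"wx":0,"wy":0,"wz":0,"gripper":0}

```text
time_s: 36.05
position: [267.7, 630.2, 218.1]
tool_rot: [0.016, 1.0, -0.0, 0.0]
contact_force: [0.5, 0.0, -0.8]
width: 86.8
grasp_force: 0.0
```

```bash
python3 - <<'E'
from h import *
c=cap('top');s=cap('side')
a=cv2.resize(c['pixels'][145:275,120:250],(400,400),interpolation=cv2.INTER_CUBIC)
b=cv2.resize(s['pixels'][120:230,180:290],(400,400),interpolation=cv2.INTER_CUBIC)
cv2.imwrite('pics/p11.png',np.hstack([a,b])[...,::-1])
E
```

```text
(no output)
```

View pics/p11.png

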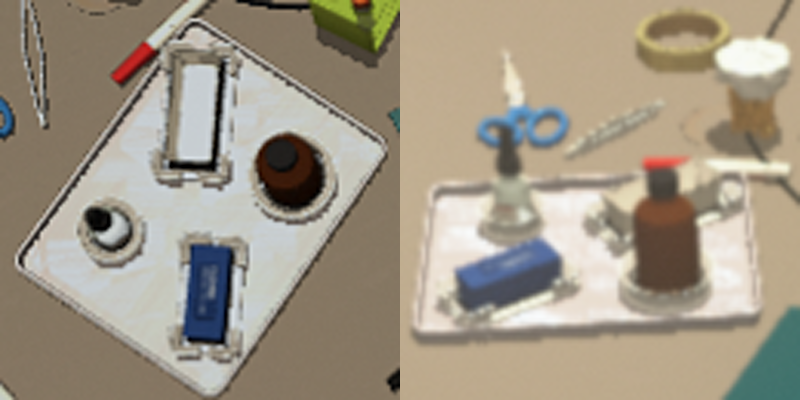

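All four stand in their holders: trough at top crop (197,112), brown bottle (288,172), dropper (107,228) and box (208,295). The arm is clear of everything.

```bash
python3 -c "
from bench import manip
print(manip.job_done())"
```

```text
the job is handed in; nothing more can be done
None
```

I handed the job in at about 36 s: the last pictures show the slide box, trough, brown bottle and dropper bottle each seated in its holder, both bottles upright, and no move came near the lime rack; the hand-in gave no verdict.

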